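# Tuck the job-card holder's flap under its lip

## Robot

A 6-joint arm with a two-finger parallel gripper is mounted at the origin on a cart in front of the work surface, level with it; the furniture and walls round the work are solid. World frame = base frame: x ahead of the robot, y to its left, z up, the work surface at z = 0. Lengths are in m, angles in rad, forces in N, time in s.
With the tool pointing down it reaches from about 0.35 to 0.975 m from the base axis. Payload 17.4 kg.
Tool frame: the origin (TCP) lies on the centre line of the jaws, within the pads' length; the fingertips stand 14 mm ahead of it and the grasp point (between the pads) lies 5 mm behind it; z points along the fingers, y is the line along which they close (so a half turn about z gives the same grasp; the last joint's range is limited). The gripper opens to 85 mm and grips with 20 to 120 N. Pads are 22 mm wide; open, the fingers measure 114 mm over their backs; the gripper's body (76 mm by 85 mm) begins 54 mm behind the grasp point. The pads swing forward as they close: fully open they stand 13 mm farther back than shut.
Start: joints at [-0.038, 0.116, 1.442, -0, 1.584, -0.038], TCP at [0.675, -0, 0.218] pointing down, gripper open.
Joint ranges: [-2.83, 2.83], [-0.83, 2.19], [0.07, 2.5], [-1.14, 4.28], [0.01, 3], [-2.97, 2.97]. Speed limits (rad/s): [1.89, 1.89, 2.22, 3.14, 3.14, 3.14].

## Interface

Orientations are given as a unit quaternion [x, y, z, w].
In Python, from cell import robot, eyes gives the robot as it stands.
- The arm moves only by the tool servo_tool, never from a script. Its argument "targets" is a list of rows, each a list of 6 numbers: the shift along the world's x, y, z in m, then the turn, a rotation vector about the world's x, y, z in degrees. In form: [[tx, ty, tz, ax, ay, az], ...]. A call has 1 to 20 rows; each row is the pose to reach, as a shift and turn from the pose commanded when the call began; what a row does not reach only later rows make up. A row lasts 1/10 s, in which the tool goes at most 50 mm and 8.59 degrees, less where a joint would pass 70% of its speed; a pose out of reach is approached as far as the arm can. A call with a gripper value outside its range is refused whole. "gripper" is the gripper command: -1 is shut, 1 is fully open, values between are in proportion, set as the call begins (left out, the last holds). The fingers move at their own pace and stop on an object; "grip_force" is the grip in N (left out, the last holds). Time passes only in rows, so rows that repeat a pose let the fingers close. It gives the time, the measured TCP pose, the force, the opening and the grip force at its end, in the units of the state.
- robot.state(): the state, without advancing time (a new reading comes with each control period).
- eyes.camera(name): name is "scene" or "side" or "wrist"; returns a dict with "color" (384x512x3 uint8, blue, green, red), "range_z" (384x512 float32, m along the optical axis (not along the pixel's ray), 0 where there is no reading), "camera_matrix" (3x3 intrinsics, pixels), "eye" and "attitude" of the camera in the world. Camera axes: x right, y up, looking along -z (the intrinsics and any distortion apply to the point x, -y, -z); pixel columns grow to the right and rows downward; lengths in m; the calibration is good to about 2 mm. A picture is of the moment at which its call begins.
- robot.close_job(): hands the job in; it is judged then, once.
The state is a dict: "time": time; "q": joint angles; "qd": joint speeds; "joint_efforts": joint torques, N m; "ee_pos": TCP position; "orientation": TCP orientation; "contact_force": force on the tool from outside, world axes, zero at the start; "moment": the same for the moment, N m; "width": finger opening in m; "grasp_force": force on a finger pad.
Only numpy, scipy, OpenCV 4.12 (cv2) and the standard library are available. Lean on these libraries where they do the work, as an engineer would, in place of code of your own. Each camera call takes 0.05 s, during which the arm holds its last target. There are 200 camera calls.

## Task

Secure the job card: with the fingertips only, fold the holder's yellow flap down flat over the card, then, keeping it down, push it along by its black rib until it stops with its edge tucked under the metal lip, so that it stays down by itself. Push gently, do not grip or lift anything, leave the bolt, nut, feeler gauge, grease tin and paint marker where they stand, and finish with the hand clear.

Things in the scene. Friction and masses are not known exactly. Their poses are not given: they have to be found in the camera images.
- holder: Job-card holder fixed to the worktop: blue base plate 150 (x) x 84 (y) x 12 mm high with a white card on top. Origin: centre of the underside, on the worktop. Its own +x runs from the hinge (at x = -56 mm) to the metal lip (x = +40 to +72 mm, 80 mm wide, top at 29 mm at the most); its z is up.
- hinge_line (a point): Middle of the flap's hinge axis: x = -56 mm, y = 0, 16 mm above the worktop, in the holder's frame; the axis runs along the holder's y. Hinge blocks 16 x 8 mm, top at 21 mm, stand at y = +-37 mm.
- flap_hinge (a joint): Angle of the yellow flap, rad: 0 = flat over the card, pointing to the lip; 1.57 = standing upright; 2.0 = stop, leaning back away from the lip. Starts between 1.25 and 1.8. A weak spring (0.07 N m/rad towards 1.5 rad, with 0.03 N m of friction) raises the flap again when it is let go untucked: about 0.1 N m, 1.5 to 2 N at the rib, holds it flat. The lip stops the flap for real: it can only go in from the hinge side while it is down.
- flap_slide (a joint): How far the flap is pushed out along itself in its side channels, m: 0 = drawn back (start), 0.020 = stop, edge fully under the lip. It takes about 4 N of push and stays where it is left. Drawn back and flat, the flap's edge stands 1 mm short of the lip's mouth; if it is pushed out before it is flat its edge lands on top of the lip.
- flap_edge (a point): Middle of the flap's free edge (half-way through its thickness). The yellow flap is a plate 54 mm wide and 4 mm thick, from 6 to 94 mm from the hinge axis when drawn back; the axis lies in its mid-plane. Flat, its top face is 18 mm above the worktop and its underside clears the card. Site z: the normal of the face that is on top when it is flat (that face looks away from the lip when the flap is upright).
- rib (a point): Middle of the top of the black rib across the flap's top face: 6 mm thick, 50 mm wide, 8 mm high above the face, 70 to 76 mm from the hinge axis when drawn back. Push its hinge-side face towards the lip.
- lip_mouth (a point): Middle of the front edge of the lip's mouth at the height of the lip's underside, 21.5 mm above the worktop: x = +40 mm in the holder's frame. The mouth is flared: its underside is 26 mm high at the front (x = 40 mm) and 21.5 mm from x = 48 mm on.
- bolt_m8: Rusty bolt standing on its head, 14 x 16 x 25 mm high, near the holder's hinge end; origin under its centre. Leave alone.
- nut_0: Rusty hexagon nut, 24 x 27 x 13 mm high, near the holder's hinge end; origin under its centre. Leave alone.
- feeler_gauge: Closed feeler gauge, 18 x 91 x 10 mm, lying on the bench beyond the lip; origin under its centre. Leave alone.
- oil_cup: Round grease tin, 74 mm across and 57 mm high, white lid and green side; origin under its centre. Leave alone.
- marker: Cream paint marker, 15 x 134 x 16 mm, lying at the left of the bench; origin under its centre. Leave alone.

How it is judged:
By the outcome, as a careful person would: the job done as asked, in the order asked, and still so for the second after the job is handed in, with the robot touching nothing.
It also fails if it takes over 40 s, if anything falls off the work surface, if the arm or the gripper's body presses on something with over 40 N, if the wrist force passes 120 N, or if a joint passes its speed limit or range.

## Working session

There is one attempt and no reset: what is moved stays moved. The work goes in short steps, Python scripts to look and compute and a tool call to move; the robot and the scene stay as the last step left them, time stands still between calls to the robot, and variables do not carry over. Pictures are saved under pics/ and viewed, at most 10 in all, crops included, and the job is handed in when it is done.

Besides the shell and the picture viewer there is one more tool, called as name(argument=value, ...), one argument or row to a line, values as JSON. servo_tool: Moves the arm, as the interface text tells. Its arguments: {"type":"object","properties":{"targets":{"type":"array","items":{"type":"array","items":{"type":"number"}}},"gripper":{"type":"number"},"grip_force":{"type":"number"}},"required":["targets"]}

```bash
ls; mkdir -p pics; cat > h.py <<'E'
import numpy as np, cv2
from scipy.spatial.transform import Rotation as R
from cell import robot, eyes
def rot(a):
    a=np.array(a,float)
    return a if a.shape==(3,3) else R.from_quat(a).as_matrix()
def pts(c):
    z=c["range_z"]; K=c["camera_matrix"]; v,u=np.indices(z.shape)
    P=np.stack([(u-K[0][2])/K[0][0]*z,-(v-K[1][2])/K[1][1]*z,-z],-1)
    return P@rot(c["attitude"]).T+np.array(c["eye"])
E
python3 - <<'E'
from h import *
print(robot.state())
for n in ("scene","side"):
    c=eyes.camera(n); cv2.imwrite(f"pics/{n}0.png",c["color"]); print(n,c["eye"],c["attitude"],c["camera_matrix"],[k for k in c])
    np.savez(f"{n}0.npz",**{k:v for k,v in c.items()})
E
```

```text
pics
{'time': 0.0, 'q': array([-3.77853419e-02,  1.16485531e-01,  1.44227086e+00,  1.92553697e-05,
        1.58399373e+00, -3.78328081e-02]), 'qd': array([ 1.58766461e-04, -9.95034327e-04, -8.20154043e-05, -2.67459600e-04,
       -1.25768134e-03, -2.31506596e-04]), 'joint_efforts': array([-3.01628024e-03, -7.32023120e+01, -6.32483125e+01, -3.67824050e-04,
        6.55109907e-03, -4.52531231e-05]), 'ee_pos': array([6.74793598e-01, 1.46100571e-05, 2.16959013e-01]), 'orientation': array([ 7.07089795e-01,  7.07123530e-01, -3.86405432e-04, -4.30947791e-04]), 'contact_force': array([ 0.4364882 , -0.85154692, -0.29078208]), 'moment': array([ 0.04531668, -0.01444542, -0.05028614]), 'grasp_force': 0.0, 'width': 0.08514030808617833}
scene [0.15446163 0.51178415 0.66411023] [-0.13210351  0.40181989  0.85306436 -0.3055661 ] [[351.75922394   0.         256.68338809]
 [  0.         351.75922394 197.14112366]
 [  0.           0.           1.        ]] ['color', 'range_z', 'camera_matrix', 'eye', 'attitude']
side [ 0.42371905 -0.94348007  0.48613742] [ 0.5249878  -0.03673174 -0.07946054  0.8465959 ] [[352.81125217   0.         257.66341198]
 [  0.         352.81125217 189.06707974]
 [  0.           0.           1.        ]] ['color', 'range_z', 'camera_matrix', 'eye', 'attitude']
```

View pics/scene0.png

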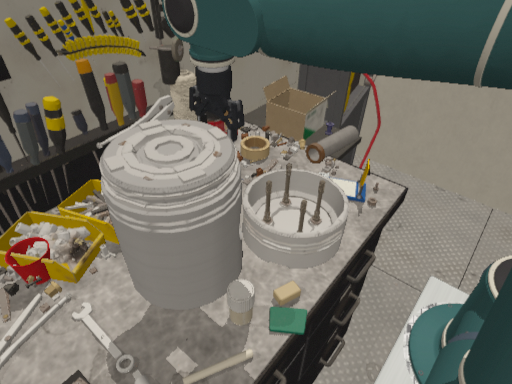

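View pics/side0.png

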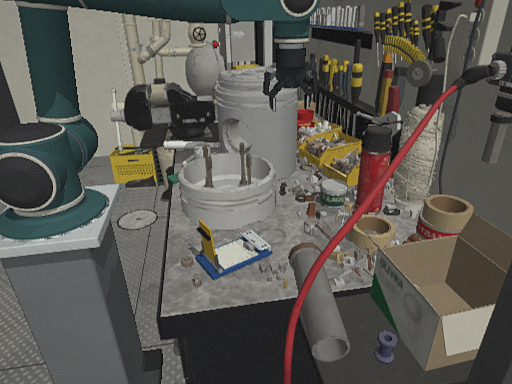

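The side view shows the holder at about (233,253): the flap stands at (207,242) on the robot side, and the lip is at (257,242). The scene view shows it at (355,185), partly hidden by the ring casting. Next I measure its position.

```bash
python3 - <<'E'
from h import *
for n in ("side","scene"):
    c=dict(np.load(f"{n}0.npz")); P=pts(c); hsv=cv2.cvtColor(c["color"],cv2.COLOR_BGR2HSV)
    roi=np.zeros(hsv.shape[:2],bool)
    if n=="side": roi[205:285,185:285]=1
    else: roi[150:215,325:385]=1
    for nm,lo,hi in (("blue",(100,120,60),(125,255,255)),("yel",(20,130,80),(35,255,255))):
        m=(cv2.inRange(hsv,lo,hi)>0)&roi&(c["range_z"]>0)
        Q=P[m]; print(n,nm,len(Q)); 
        if len(Q)<10: continue
        print(np.percentile(Q,[2,50,98],axis=0).round(3))
        if nm=="blue":
            top=Q[(Q[:,2]>0.003)&(Q[:,2]<.02)]
            b=cv2.minAreaRect((top[:,:2]*1000).astype(np.float32)); print(b,cv2.boxPoints(b).round(1).tolist())
        else:
            mu=Q.mean(0); U,S,V=np.linalg.svd(Q-mu,full_matrices=False); print("normal",V[2],"mean",mu,"S",S/np.sqrt(len(Q)))
            print("top",Q[np.argsort(Q[:,2])[-8:]].mean(0))
    if n=="side":
        w=roi&(P[...,2]>.02)&(P[...,2]<.035); Q=P[w]; print("lip h pts",np.percentile(Q,[5,50,95],axis=0).round(3))
        cv2.imwrite("pics/sidecrop.png",cv2.resize(c["color"][190:300,160:320],(800,550),interpolation=cv2.INTER_CUBIC))
    # clutter heights around
    allp=P.reshape(-1,3); near=allp[(np.hypot(allp[:,0]-.75,allp[:,1]+.25)<.3)&(allp[:,2]>.03)]
    np.save(n+"near.npy",near)
E
```

```text
side blue 510
[[ 0.393 -0.372  0.003]
 [ 0.447 -0.339  0.011]
 [ 0.548 -0.301  0.014]]
((471.8240966796875, -308.2286682128906), (150.10812377929688, 82.59375762939453), 24.4949893951416) [[386.3999938964844, -301.79998779296875], [420.6000061035156, -376.8999938964844], [557.2000122070312, -314.70001220703125], [523.0, -239.5]]
side yel 277
[[ 0.406 -0.356  0.029]
 [ 0.418 -0.339  0.067]
 [ 0.428 -0.31   0.11 ]]
normal [0.94758259 0.31069659 0.07453098] mean [ 0.41781091 -0.33688496  0.07118307] S [0.02725257 0.01672588 0.0038516 ]
top [ 0.41346516 -0.33093353  0.11056417]
lip h pts [[ 0.387 -0.394  0.021]
 [ 0.508 -0.256  0.026]
 [ 0.565 -0.15   0.034]]
scene blue 108
[[ 0.391 -0.361  0.004]
 [ 0.412 -0.308  0.01 ]
 [ 0.438 -0.278  0.014]]
((424.8105773925781, -322.1083984375), (46.49187469482422, 82.93059539794922), 22.3449764251709) [[387.5, -292.6000061035156], [419.1000061035156, -369.29998779296875], [462.1000061035156, -351.6000061035156], [430.5, -274.8999938964844]]
scene yel 103
[[ 0.404 -0.35   0.032]
 [ 0.415 -0.321  0.078]
 [ 0.43  -0.303  0.109]]
normal [-0.91227526 -0.39888116 -0.09299283] mean [ 0.41569804 -0.32246675  0.07632277] S [0.02352723 0.01631393 0.00201022]
top [ 0.41775138 -0.33348276  0.1086538 ]
```

View pics/sidecrop.png

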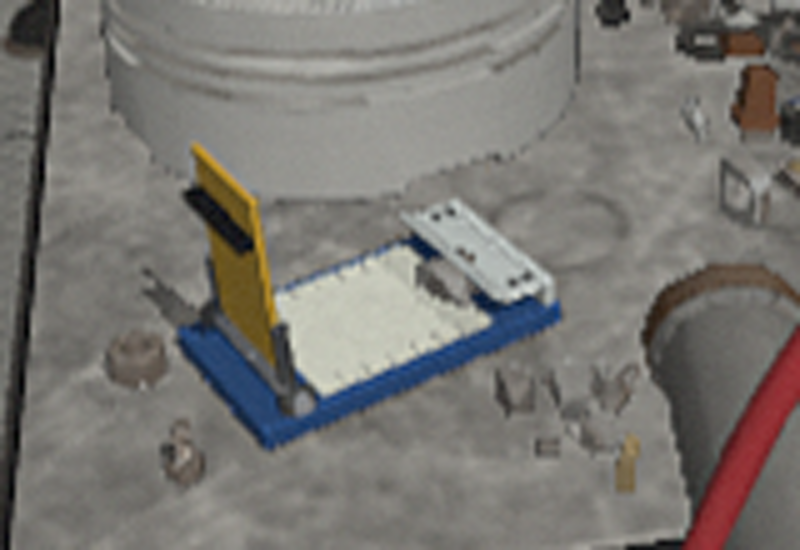

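```bash
python3 - <<'E'
from h import *
for n in ("side","scene"):
    A=np.load(n+"near.npy")
    P=pts(dict(np.load(f"{n}0.npz"))).reshape(-1,3)
    A=P[(P[:,2]>.035)&(P[:,2]<.5)]
    print(n)
    for x in np.arange(.3,.8,.05):
        r=[]
        for y in np.arange(-.5,.1,.05):
            s=A[(abs(A[:,0]-x-.025)<.025)&(abs(A[:,1]-y-.025)<.025)]
            r.append("%4d"%(s[:,2].max()*1000) if len(s)>3 else "   .")
        print("%.2f"%x," ".join(r))
th=np.radians(24);ux=np.array([np.cos(th),np.sin(th)]);c=np.array([.472,-.308]);print("hinge",c-.056*ux)
c=dict(np.load("side0.npz"));P=pts(c);hsv=cv2.cvtColor(c["color"],cv2.COLOR_BGR2HSV)
m=np.zeros(hsv.shape[:2],bool);m[205:285,185:285]=1
m&=(hsv[...,2]<50)&(P[...,2]>.06); Q=P[m]; print("rib",len(Q),np.median(Q,0))
E
```

```text
side
0.30    .    .    .    .    .    .    .    .    .  499  488    .
0.35    .    .    .    .    .    .  114  114  114  499  478    .
0.40    .    .  110  111    .    .  113  168    .  499  473    .
0.45    .    .    .    .    .  103  114    .    .  499  467  114
0.50    .    .    .    .    .    .  114  167  499  494  114  319
0.55   62   62   68    .    .    .  114  114  499  297  295  325
0.60   62   65   71    .    .    .    .  113  499  468  461  321
0.65  147   54   52    .    .    .   47    .  499  469    .  314
0.70  334   48   47    .    .    .    .   57  499  473  349  284
0.75  338  340   40   40   39    .    .   58   58   47    .    .
scene
0.30    .    .    .    .    .    .    .    .    .    .  495  499
0.35    .    .    .    .    .    .  111  112  113  113  488  499
0.40    .    .  109  109   48    .  114  166  165  167  483  499
0.45    .    .    .    .    .    .  112   43   41    .  482  499
0.50    .    .    .    .    .    .  113  166   43  166  483  499
0.55   62   62   63    .    .    .  112  113  113  113  114  499
0.60   61   62   69    .    .    .    .  112  114  436  450  499
0.65  145   51   50   38    .    .   45    .    .  403  455  499
0.70  125   43   46    .    .    .    .    .    .  347  450  499
0.75  105    .    .   40   38    .    .    .    .    .    .    .
hinge [ 0.42084145 -0.33077725]
rib 60 [ 0.41117208 -0.33632465  0.09146032]
```

servo_tool(
  targets=[
    [0,0,0.04,0,0,0],
    [-0.03,-0.04,0.04,0,0,-8],
    [-0.06,-0.075,0.04,0,0,-16],
    [-0.09,-0.11,0.04,0,0,-24],
    [-0.12,-0.145,0.04,0,0,-32],
    [-0.15,-0.18,0.04,0,0,-40],
    [-0.18,-0.215,0.04,0,0,-48],
    [-0.21,-0.25,0.04,0,0,-56],
    [-0.24,-0.285,0.04,0,0,-62],
    [-0.265,-0.315,0.04,0,0,-66],
    [-0.287,-0.345,0.04,0,0,-66],
    [-0.287,-0.345,0.04,0,0,-66],
    [-0.287,-0.345,0.04,0,0,-66],
    [-0.287,-0.345,0.04,0,0,-66],
    [-0.287,-0.345,0.04,0,0,-66],
  ],
  gripper=-1,
  grip_force=20,
)

```text
time: 1.6
ee_pos: [0.3887, -0.3442, 0.2576]
orientation: [0.978, 0.209, 0.0, -0.0]
contact_force: [0.2, 0.3, 0.5]
width: -0.0002
grasp_force: 0.0
```

servo_tool(
  targets=[
    [0,0,-0.04,0,0,0],
    [0,0,-0.08,0,0,0],
    [0,0,-0.12,0,0,0],
    [0,0,-0.143,0,0,0],
    [0,0,-0.143,0,0,0],
    [0,0,-0.143,0,0,0],
  ],
)

```text
time: 2.2
ee_pos: [0.3886, -0.3447, 0.1157]
orientation: [0.978, 0.208, 0.0, 0.0]
contact_force: [-0.2, -0.3, 1.0]
width: -0.0004
grasp_force: 0.0
```

```bash
python3 - <<'E'
from h import *
print(robot.state()["ee_pos"])
c=eyes.camera("side"); P=pts(c); hsv=cv2.cvtColor(c["color"],cv2.COLOR_BGR2HSV)
cv2.imwrite("pics/side1.png",cv2.resize(c["color"][170:290,160:320],(800,600),interpolation=cv2.INTER_CUBIC))
w=eyes.camera("wrist"); cv2.imwrite("pics/wrist1.png",w["color"])
E
```

```text
[ 0.38858516 -0.34474936  0.11565774]
```

View pics/side1.png

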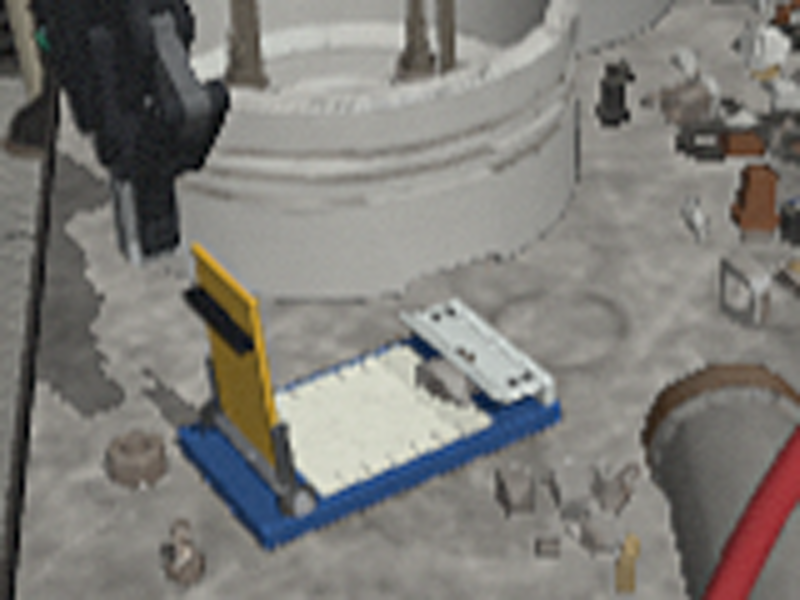

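View pics/wrist1.png

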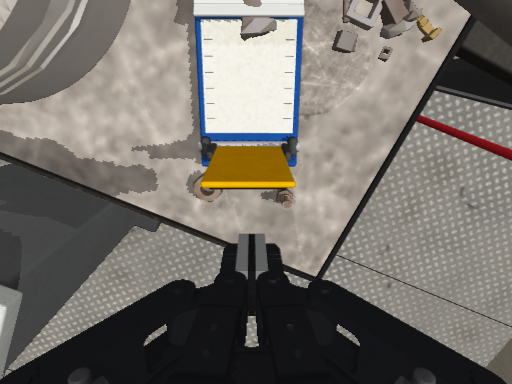

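The wrist view shows the hand square to the holder and on its centre line: flap edge at (249,185), fingertips at (252,240). The side view shows the tip behind the flap and level with the strip above the rib. I start the fold.

servo_tool(
  targets=[
    [0.0073,0.0033,0,0,0,0],
    [0.0146,0.0065,0,0,0,0],
    [0.0182,0.008,0,0,0,0],
    [0.0219,0.0098,0,0,0,0],
    [0.025,0.011,0,0,0,0],
    [0.0283,0.0126,0,0,0,0],
    [0.0338,0.0151,-0.001,0,0,0],
    [0.0402,0.0179,-0.0025,0,0,0],
    [0.047,0.021,-0.0045,0,0,0],
    [0.053,0.0236,-0.007,0,0,0],
    [0.0594,0.0265,-0.0105,0,0,0],
    [0.0594,0.0265,-0.0105,0,0,0],
  ],
)

```text
time: 3.5
ee_pos: [0.4479, -0.3179, 0.1035]
orientation: [0.978, 0.208, -0.0, -0.0]
contact_force: [-0.3, 1.0, 0.2]
width: 0.0002
grasp_force: 0.0
```

```bash
python3 - <<'E'
from h import *
s=robot.state();print(s["time"],s["ee_pos"],s["contact_force"])
c=eyes.camera("side")
cv2.imwrite("pics/side2.png",cv2.resize(c["color"][170:290,160:320],(800,600),interpolation=cv2.INTER_CUBIC))
E
```

```text
3.5 [ 0.44792498 -0.31794816  0.10345871] [-0.29524525  1.01590666  0.18503827]
```

View pics/side2.png

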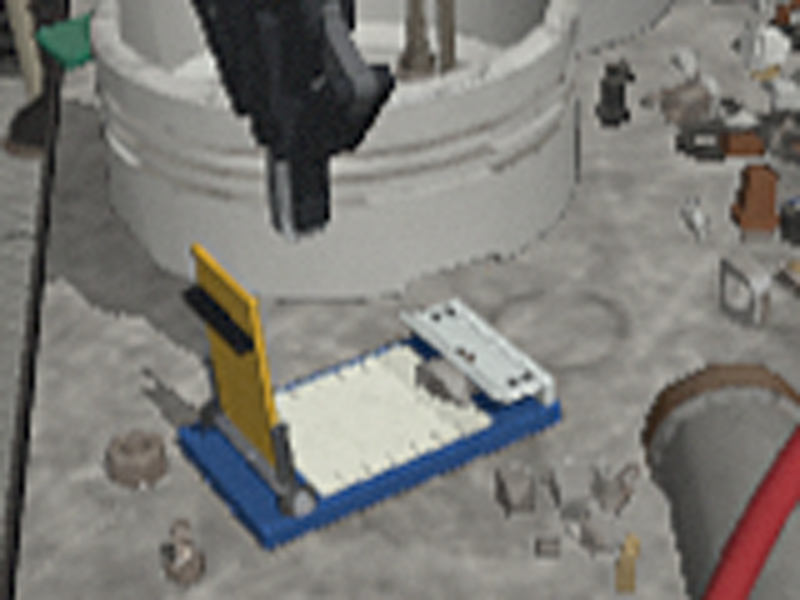

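The flap has not moved; the fingertip, at (298,235), passed over it. I measure where the tip really is.

```bash
python3 - <<'E'
from h import *
s=robot.state();print(s["ee_pos"])
c=eyes.camera("side");P=pts(c);K=c["camera_matrix"]
t=s["ee_pos"]+np.array([0,0,-.014]); q=rot(c["attitude"]).T@(t-c["eye"]); print("tip px",K[0][2]+K[0][0]*q[0]/-q[2],K[1][2]-K[1][1]*q[1]/-q[2])
g=c["color"].max(2)
for v in range(205,222): print(v,[tuple((P[v,u]*1000).astype(int))if g[v,u]<90 else 0 for u in (216,220,224)])
E
```

```text
[ 0.44759038 -0.31818426  0.103734  ]
tip px 220.9024918985215 227.4397808767736
205 [0, (np.int64(448), np.int64(-333), np.int64(151)), (np.int64(456), np.int64(-329), np.int64(147))]
206 [0, (np.int64(448), np.int64(-331), np.int64(147)), (np.int64(456), np.int64(-327), np.int64(144))]
207 [0, (np.int64(448), np.int64(-331), np.int64(145)), (np.int64(456), np.int64(-329), np.int64(143))]
208 [0, (np.int64(448), np.int64(-331), np.int64(143)), (np.int64(456), np.int64(-328), np.int64(140))]
209 [0, (np.int64(448), np.int64(-333), np.int64(142)), (np.int64(456), np.int64(-328), np.int64(138))]
210 [0, (np.int64(447), np.int64(-334), np.int64(140)), (np.int64(455), np.int64(-331), np.int64(137))]
211 [0, (np.int64(447), np.int64(-332), np.int64(137)), (np.int64(455), np.int64(-329), np.int64(134))]
212 [0, (np.int64(447), np.int64(-332), np.int64(134)), (np.int64(455), np.int64(-329), np.int64(132))]
213 [0, (np.int64(447), np.int64(-334), np.int64(133)), (np.int64(455), np.int64(-327), np.int64(128))]
214 [0, (np.int64(447), np.int64(-333), np.int64(131)), (np.int64(455), np.int64(-326), np.int64(125))]
215 [0, (np.int64(447), np.int64(-331), np.int64(127)), 0]
216 [0, (np.int64(447), np.int64(-331), np.int64(125)), 0]
217 [0, 0, 0]
218 [0, 0, 0]
219 [0, 0, 0]
220 [0, 0, 0]
221 [0, 0, 0]
```

```bash
python3 - <<'E'
from h import *
ux=np.array([np.cos(np.radians(24)),np.sin(np.radians(24))])
s=robot.state();e=s["ee_pos"];print(e,s["q"])
for n in ("side","scene","wrist"):
    c=eyes.camera(n);P=pts(c).reshape(-1,3);print(n,np.round(c["eye"],3))
    d=P-e; X=d[:,:2]@ux; Y=d[:,:2]@np.array([-ux[1],ux[0]])
    m=(abs(X)<.02)&(abs(Y)<.022)&(d[:,2]>-.03)&(d[:,2]<.08)
    if m.sum(): print(m.sum(),"z pct",np.percentile(P[m,2],[0,2,5,50]).round(4),"X",np.percentile(X[m],[2,98]).round(4),"Y",np.percentile(Y[m],[2,98]).round(4))
    hsv=cv2.cvtColor(c["color"],cv2.COLOR_BGR2HSV).reshape(-1,3)
    y=(hsv[:,0]>20)&(hsv[:,0]<35)&(hsv[:,1]>130)&(abs(P[:,0]-.42)<.05)&(abs(P[:,1]+.33)<.05)
    if y.sum(): Q=P[y]; print("yel top",Q[np.argsort(Q[:,2])[-20:]].mean(0).round(4))
    m=(abs(P[:,0]-.47)<.04)&(abs(P[:,1]+.308)<.03)&(P[:,2]<.03); 
    if m.sum(): print("card z",np.median(P[m,2]).round(4))
E
```

```text
[ 0.44742115 -0.31836675  0.10395086] [-6.64867733e-01 -1.04952996e-01  1.84968298e+00 -5.15105159e-05
  1.39738262e+00  4.86733232e-01]
side [ 0.424 -0.943  0.486]
290 z pct [0.1178 0.1197 0.1227 0.1473] X [-0.0149  0.0062] Y [-0.0159  0.0156]
yel top [ 0.413  -0.331   0.1101]
card z 0.013
scene [0.154 0.512 0.664]
98 z pct [0.1168 0.1171 0.119  0.1385] X [-0.0093  0.0144] Y [-0.0048  0.0168]
yel top [ 0.4137 -0.3233  0.1065]
card z 0.0114
wrist [ 0.52  -0.286  0.26 ]
6701 z pct [0.1204 0.125  0.1291 0.1639] X [-0.0066  0.018 ] Y [-0.0211  0.0211]
yel top [ 0.4561 -0.3131  0.1505]
card z 0.0116
```

All three views put the shut fingertips at z of about 0.118, so the real tip stands some 14 mm above the reported TCP instead of 14 mm below it. I use that measured offset from here on. I go back behind the flap and lower.

servo_tool(
  targets=[
    [-0.02,-0.009,0.004,0,0,0],
    [-0.04,-0.018,0.004,0,0,0],
    [-0.0594,-0.0265,0.004,0,0,0],
    [-0.0594,-0.0265,0.004,0,0,0],
    [-0.0594,-0.0265,0.004,0,0,0],
    [-0.0594,-0.0265,-0.008,0,0,0],
    [-0.0594,-0.0265,-0.017,0,0,0],
    [-0.0594,-0.0265,-0.017,0,0,0],
    [-0.0594,-0.0265,-0.017,0,0,0],
  ],
)

```text
time: 4.65
ee_pos: [0.3881, -0.3447, 0.0866]
orientation: [0.978, 0.208, -0.0, -0.0]
contact_force: [-0.2, 0.0, -0.1]
width: 0.0002
grasp_force: 0.0
```

```bash
cat >> h.py <<'E'
ux=np.array([np.cos(np.radians(24)),np.sin(np.radians(24))]); H=np.array([.4208,-.3308])
def look(name=None):
    s=robot.state();e=s["ee_pos"];print(s["time"],e.round(4),"F",s["contact_force"].round(2))
    for n in ("side","scene"):
        c=eyes.camera(n);P=pts(c).reshape(-1,3)
        d=P-e; X=d[:,:2]@ux; Y=d[:,:2]@np.array([-ux[1],ux[0]])
        hsv=cv2.cvtColor(c["color"],cv2.COLOR_BGR2HSV).reshape(-1,3)
        y=(hsv[:,0]>20)&(hsv[:,0]<35)&(hsv[:,1]>130)
        m=(abs(X)<.02)&(abs(Y)<.022)&(d[:,2]>-.03)&(d[:,2]<.08)&(hsv[:,2]<110)&(hsv[:,1]<90)
        G=P[m]; Xh=(G[:,:2]-H)@ux
        if len(G): print(n,"tip z",np.percentile(G[:,2],[0,2,5]).round(4),"X from hinge",np.percentile(Xh,[2,98]).round(4))
        Xh=(P[:,:2]-H)@ux; Yh=(P[:,:2]-H)@np.array([-ux[1],ux[0]])
        f=y&(abs(Yh)<.04)&(Xh>-.06)&(Xh<.13)&(P[:,2]<.13); Q=np.c_[Xh,Yh,P[:,2]][f]
        print(n,"flap n",len(Q),"X,Y,z pct",np.percentile(Q,[3,50,97],axis=0).round(4).tolist() if len(Q)>5 else "")
        if name and n=="side": cv2.imwrite(name,cv2.resize(c["color"][170:290,160:320],(800,600),interpolation=cv2.INTER_CUBIC))
E
python3 -c "
from h import *
look()"
```

```text
4.65 [ 0.3881 -0.3447  0.0866] F [-0.22  0.04 -0.09]
side tip z [0.1029 0.1076 0.109 ] X from hinge [-0.0499 -0.026 ]
side flap n 277 X,Y,z pct [[-0.0125, -0.0252, 0.0315], [-0.0051, -0.0072, 0.069], [-0.0026, 0.0221, 0.1101]]
scene tip z [0.1055 0.1071 0.1088] X from hinge [-0.0439 -0.0174]
scene flap n 96 X,Y,z pct [[-0.01, -0.0184, 0.0319], [-0.001, 0.0123, 0.0778], [0.0027, 0.0316, 0.1091]]
```

servo_tool(
  targets=[
    [0,0,-0.005,0,0,0],
    [0.0073,0.0033,-0.005,0,0,0],
    [0.0146,0.0065,-0.005,0,0,0],
    [0.0182,0.008,-0.005,0,0,0],
    [0.0219,0.0098,-0.005,0,0,0],
    [0.025,0.011,-0.005,0,0,0],
    [0.0283,0.0126,-0.005,0,0,0],
    [0.0338,0.0151,-0.006,0,0,0],
    [0.0402,0.0179,-0.0075,0,0,0],
    [0.0402,0.0179,-0.0075,0,0,0],
  ],
)

```text
time: 5.75
ee_pos: [0.4288, -0.3267, 0.0794]
orientation: [0.978, 0.208, -0.0, -0.0]
contact_force: [0.4, 0.3, -0.2]
width: -0.0002
grasp_force: 0.0
```

```bash
python3 -c "
from h import *
look('pics/side3.png')"
```

```text
5.75 [ 0.4288 -0.3267  0.0794] F [ 0.35  0.28 -0.22]
side tip z [0.0886 0.0911 0.0933] X from hinge [-0.0064  0.0155]
side flap n 399 X,Y,z pct [[0.0015, -0.0249, 0.0285], [0.0099, -0.0067, 0.0601], [0.0233, 0.0241, 0.1066]]
scene tip z [0.088  0.0888 0.0895] X from hinge [0.0003 0.0232]
scene flap n 62 X,Y,z pct [[0.006, -0.0212, 0.038], [0.0196, 0.0139, 0.0881], [0.0273, 0.0322, 0.106]]
```

The flap is folding now (edge at X of about 25 mm, z 0.107). I carry on along the arc.

servo_tool(
  targets=[
    [0.0069,0.0031,-0.002,0,0,0],
    [0.0132,0.0059,-0.005,0,0,0],
    [0.0195,0.0087,-0.008,0,0,0],
    [0.0251,0.0112,-0.012,0,0,0],
    [0.0308,0.0137,-0.0165,0,0,0],
    [0.0349,0.0155,-0.0205,0,0,0],
    [0.0389,0.0173,-0.0245,0,0,0],
    [0.042,0.0187,-0.0285,0,0,0],
    [0.045,0.02,-0.0325,0,0,0],
    [0.045,0.02,-0.0325,0,0,0],
  ],
)

```text
time: 6.85
ee_pos: [0.4735, -0.3067, 0.0465]
orientation: [0.978, 0.208, -0.0, -0.0]
contact_force: [-0.1, -0.0, 1.5]
width: 0.0002
grasp_force: 0.5
```

```bash
python3 -c "
from h import *
look('pics/side4.png')"
```

```text
6.85 [ 0.4735 -0.3067  0.0465] F [-0.09 -0.02  1.5 ]
side tip z [0.0579 0.0592 0.0682] X from hinge [0.041 0.063]
side flap n 587 X,Y,z pct [[0.0077, -0.0241, 0.0226], [0.0382, -0.0022, 0.0385], [0.0796, 0.0274, 0.0607]]
scene tip z [0.0574 0.058  0.0593] X from hinge [0.0504 0.0717]
scene flap n 253 X,Y,z pct [[0.0091, -0.0225, 0.0209], [0.0416, 0.0045, 0.0382], [0.0833, 0.0295, 0.0596]]
```

View pics/side4.png

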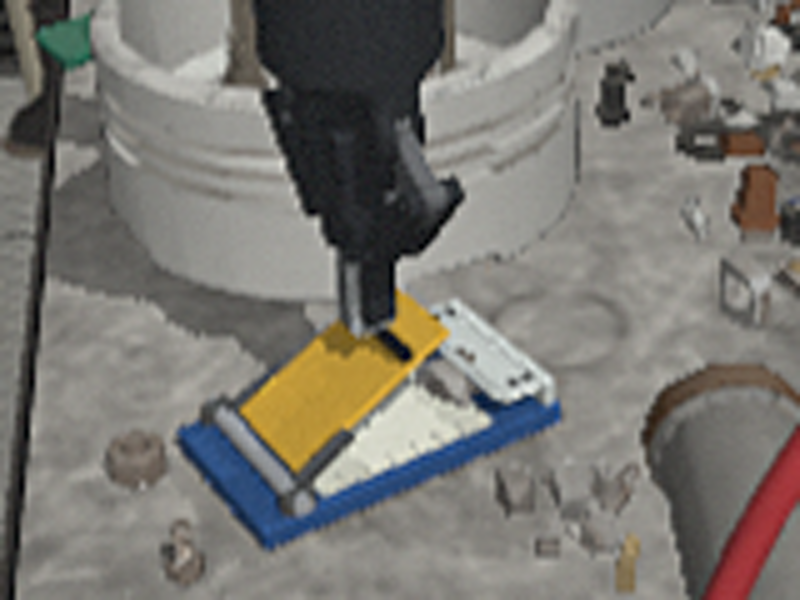

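The tip bears on the rib at about (380,335), with the flap at roughly 28° and the edge short of the lip. I press straight down and slightly back, so the tip ends on the face behind the rib.

servo_tool(
  targets=[
    [-0.0015,-0.0006,-0.004,0,0,0],
    [-0.003,-0.0012,-0.008,0,0,0],
    [-0.003,-0.0012,-0.012,0,0,0],
    [-0.003,-0.0012,-0.016,0,0,0],
    [-0.003,-0.0012,-0.02,0,0,0],
    [-0.003,-0.0012,-0.024,0,0,0],
    [-0.003,-0.0012,-0.028,0,0,0],
    [-0.003,-0.0012,-0.028,0,0,0],
  ],
)

```text
time: 7.75
ee_pos: [0.4701, -0.3082, 0.0186]
orientation: [0.978, 0.208, -0.0, -0.0]
contact_force: [-0.1, 0.2, 1.0]
width: -0.0006
grasp_force: 0.2
```

```bash
python3 -c "
from h import *
look('pics/side5.png')"
```

```text
7.75 [ 0.4701 -0.3082  0.0186] F [-0.05  0.24  1.  ]
side tip z [0.0117 0.0386 0.041 ] X from hinge [0.0384 0.0675]
side flap n 510 X,Y,z pct [[0.0082, -0.0238, 0.02], [0.0396, -0.0041, 0.0275], [0.0885, 0.0261, 0.0392]]
scene tip z [0.0374 0.0392 0.0406] X from hinge [0.0469 0.0724]
scene flap n 225 X,Y,z pct [[0.0095, -0.0224, 0.0181], [0.0379, 0.0048, 0.0255], [0.0899, 0.0281, 0.0395]]
```

View pics/side5.png

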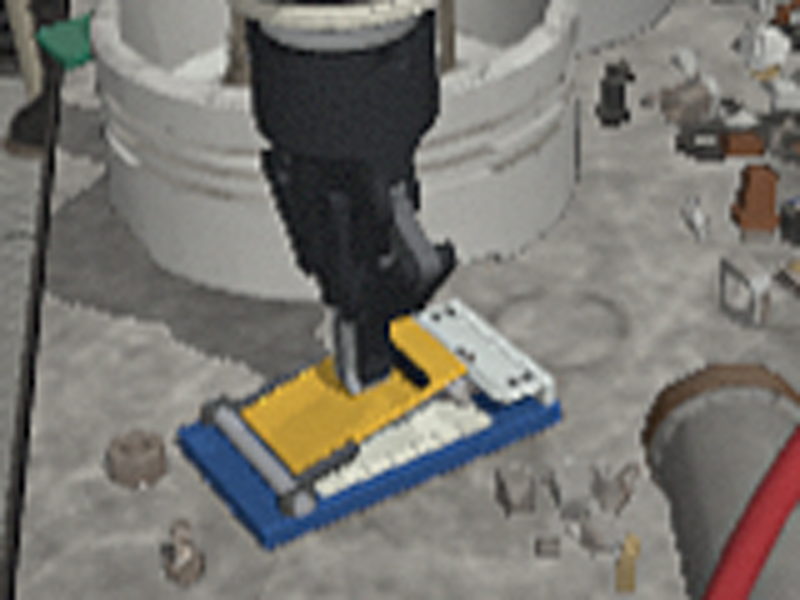

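The tip is on the yellow face right behind the rib (finger at (365,385), rib at (410,365)), and the flap is at about 14°. I press the rest of the way flat.

servo_tool(
  targets=[
    [0,0,-0.004,0,0,0],
    [0,0,-0.008,0,0,0],
    [0,0,-0.011,0,0,0],
    [0,0,-0.0135,0,0,0],
    [0,0,-0.0145,0,0,0],
    [0,0,-0.0145,0,0,0],
  ],
)

```text
time: 8.45
ee_pos: [0.4702, -0.3083, 0.0046]
orientation: [0.978, 0.208, -0.0, -0.0]
contact_force: [0.7, 0.6, 0.7]
width: -0.0002
grasp_force: 0.4
```

```bash
python3 -c "
from h import *
look('pics/side6.png')"
```

```text
8.45 [ 0.4702 -0.3083  0.0046] F [0.69 0.61 0.69]
side tip z [0.0237 0.0259 0.0268] X from hinge [0.0395 0.0617]
side flap n 412 X,Y,z pct [[0.0086, -0.0242, 0.0169], [0.0365, -0.005, 0.0185], [0.0874, 0.0268, 0.0203]]
scene tip z [0.0242 0.0243 0.0249] X from hinge [0.0473 0.0691]
scene flap n 160 X,Y,z pct [[0.0101, -0.0232, 0.0147], [0.0298, 0.0026, 0.017], [0.0781, 0.0282, 0.0198]]
```

servo_tool(
  targets=[
    [0,0,-0.001,0,0,0],
    [0,0,-0.002,0,0,0],
    [0,0,-0.002,0,0,0],
  ],
)

```text
time: 8.85
ee_pos: [0.4703, -0.3086, 0.0035]
orientation: [0.978, 0.208, 0.0, 0.0]
contact_force: [-4.4, 3.0, 11.1]
width: -0.0
grasp_force: 5.7
```

servo_tool(
  targets=[
    [0,0,0.0007,0,0,0],
    [0.0018,0.0008,0.0007,0,0,0],
    [0.0037,0.0016,0.0007,0,0,0],
    [0.0055,0.0024,0.0007,0,0,0],
    [0.0073,0.0033,0.0007,0,0,0],
    [0.0091,0.0041,0.0007,0,0,0],
    [0.011,0.0049,0.0007,0,0,0],
    [0.011,0.0049,0.0007,0,0,0],
  ],
)

```text
time: 9.65
ee_pos: [0.4813, -0.3036, 0.0038]
orientation: [0.978, 0.208, -0.0, 0.0]
contact_force: [-1.9, 1.2, 6.2]
width: 0.0
grasp_force: 3.2
```

```bash
python3 -c "
from h import *
look('pics/side7.png')"
```

```text
9.65 [ 0.4813 -0.3036  0.0038] F [-1.9   1.18  6.23]
side tip z [0.023  0.0246 0.0253] X from hinge [0.0519 0.0847]
side flap n 378 X,Y,z pct [[0.0201, -0.0241, 0.0162], [0.0469, -0.0057, 0.018], [0.0975, 0.0268, 0.0211]]
scene tip z [0.022  0.023  0.0234] X from hinge [0.0578 0.0852]
scene flap n 128 X,Y,z pct [[0.0215, -0.0224, 0.0141], [0.037, 0.0014, 0.0165], [0.0554, 0.0269, 0.0185]]
```

View pics/side7.png

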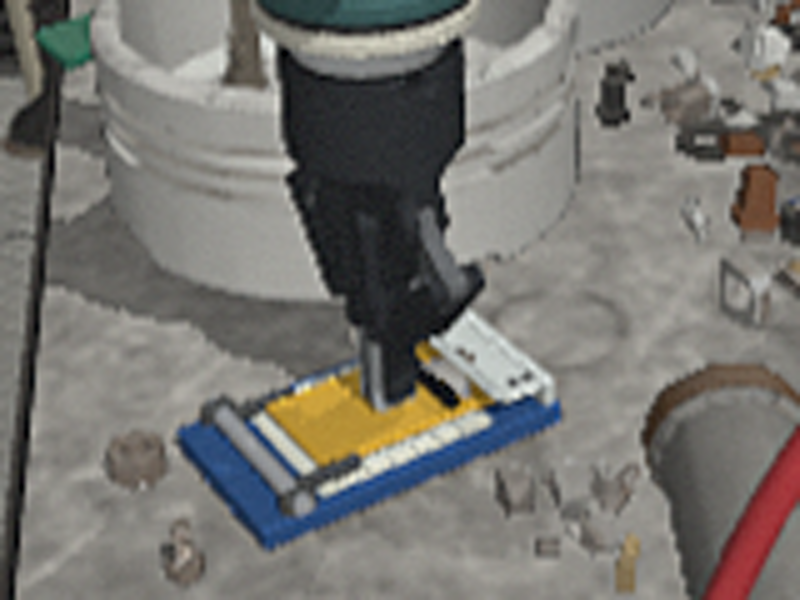

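The flap is flat and has slid out about 11 mm; its edge is entering under the lip at about (470,395). I push the rest.

servo_tool(
  targets=[
    [0.0018,0.0008,0,0,0,0],
    [0.0037,0.0016,0,0,0,0],
    [0.0055,0.0024,0,0,0,0],
    [0.0073,0.0033,0,0,0,0],
    [0.0073,0.0033,0,0,0,0],
  ],
)

```text
time: 10.25
ee_pos: [0.4885, -0.3003, 0.0038]
orientation: [0.978, 0.208, -0.0, 0.0]
contact_force: [-2.2, -0.5, 5.7]
width: 0.0002
grasp_force: 2.9
```

```bash
python3 -c "
from h import *
look('pics/side8.png')"
```

```text
10.25 [ 0.4885 -0.3003  0.0038] F [-2.25 -0.52  5.72]
side tip z [0.0198 0.0232 0.0252] X from hinge [0.0597 0.0902]
side flap n 338 X,Y,z pct [[0.0285, -0.0241, 0.0165], [0.0519, -0.0054, 0.0179], [0.0954, 0.0259, 0.0196]]
scene tip z [0.0303 0.0318 0.0337] X from hinge [0.0638 0.0887]
scene flap n 113 X,Y,z pct [[0.0289, -0.0238, 0.0144], [0.0427, -0.0001, 0.0164], [0.0618, 0.0266, 0.0186]]
```

Slid about 19 mm so far. I push on until the stop shows in the force.

servo_tool(
  targets=[
    [0.0009,0.0004,0,0,0,0],
    [0.0018,0.0008,0,0,0,0],
    [0.0018,0.0008,0,0,0,0],
  ],
)

```text
time: 10.65
ee_pos: [0.4901, -0.2996, 0.0037]
orientation: [0.978, 0.208, -0.0, 0.0]
contact_force: [-2.5, -1.2, 5.6]
width: -0.0004
grasp_force: 2.9
```

servo_tool(
  targets=[
    [0.0009,0.0004,0,0,0,0],
    [0.0018,0.0008,0,0,0,0],
    [0.0018,0.0008,0,0,0,0],
  ],
)

```text
time: 10.95
ee_pos: [0.492, -0.2989, 0.0038]
orientation: [0.978, 0.208, -0.0, 0.0]
contact_force: [-2.7, -1.8, 5.3]
width: -0.0004
grasp_force: 2.7
```

```bash
python3 -c "
from h import *
look('pics/side9.png')"
```

```text
10.95 [ 0.492  -0.2989  0.0038] F [-2.72 -1.77  5.3 ]
side tip z [0.0211 0.024  0.0253] X from hinge [0.0633 0.0906]
side flap n 349 X,Y,z pct [[0.0287, -0.0242, 0.0164], [0.0529, -0.0047, 0.0179], [0.0948, 0.0266, 0.0197]]
scene tip z [0.0247 0.0303 0.0349] X from hinge [0.0679 0.0946]
scene flap n 117 X,Y,z pct [[0.0296, -0.0238, 0.014], [0.044, -0.0023, 0.0164], [0.0651, 0.0264, 0.0186]]
```

The flap has nearly stopped while the finger slides on it; I close up against the rib to make sure.

servo_tool(
  targets=[
    [0.0009,0.0004,0,0,0,0],
    [0.0018,0.0008,0,0,0,0],
    [0.0027,0.0012,0,0,0,0],
    [0.0027,0.0012,0,0,0,0],
  ],
)

```text
time: 11.45
ee_pos: [0.4939, -0.2979, 0.0035]
orientation: [0.978, 0.208, -0.001, 0.0]
contact_force: [-9.3, -4.1, 5.1]
width: -0.0001
grasp_force: 7.2
```

The push has reached 10 N without further motion, so the flap is at the stop. I ease back and lift clear.

servo_tool(
  targets=[
    [-0.0018,-0.0008,0.0005,0,0,0],
    [-0.0037,-0.0016,0.001,0,0,0],
    [-0.0037,-0.0016,0.004,0,0,0],
    [-0.0037,-0.0016,0.012,0,0,0],
    [-0.0037,-0.0016,0.04,0,0,0],
    [-0.0037,-0.0016,0.08,0,0,0],
    [-0.0037,-0.0016,0.12,0,0,0],
    [-0.0037,-0.0016,0.16,0,0,0],
    [-0.0037,-0.0016,0.2,0,0,0],
    [-0.0037,-0.0016,0.2,0,0,0],
    [-0.0037,-0.0016,0.2,0,0,0],
    [-0.0037,-0.0016,0.2,0,0,0],
  ],
)

```text
time: 12.65
ee_pos: [0.4908, -0.2986, 0.2024]
orientation: [0.978, 0.208, -0.0, -0.001]
contact_force: [0.3, 0.8, -0.1]
width: -0.0002
grasp_force: 0.0
```

```bash
python3 -c "
from h import *
look('pics/side10.png')"
```

```text
12.65 [ 0.4908 -0.2986  0.2024] F [ 0.26  0.76 -0.05]
side tip z [0.2194 0.2238 0.2259] X from hinge [0.0611 0.0825]
side flap n 424 X,Y,z pct [[0.0287, -0.0238, 0.0183], [0.0578, -0.0005, 0.0201], [0.0898, 0.0269, 0.0222]]
scene tip z [0.214  0.2155 0.2171] X from hinge [0.0673 0.0923]
scene flap n 142 X,Y,z pct [[0.0296, -0.0238, 0.0152], [0.0472, -0.0049, 0.018], [0.0809, 0.0257, 0.0201]]
```

View pics/side10.png

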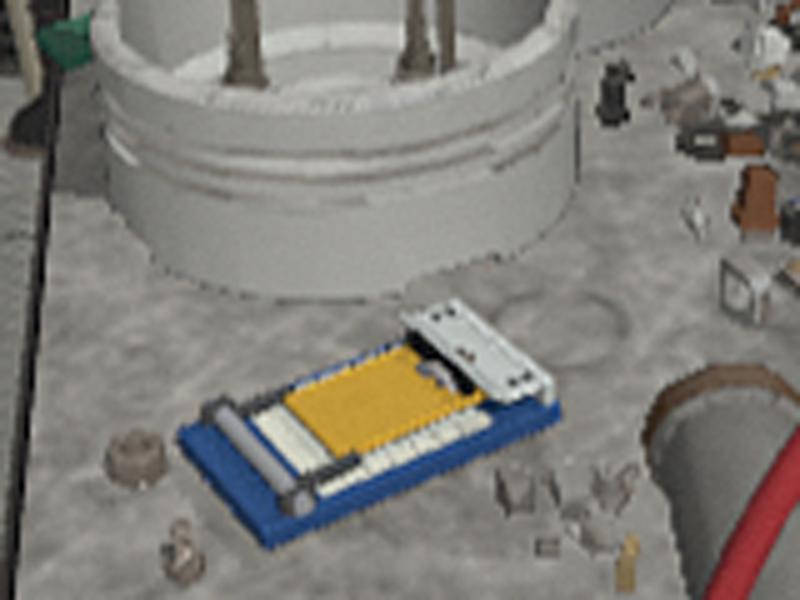

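The flap lies flat with its edge under the lip and the rib at the mouth, about (440,370). It has slid about 20 mm, the hand is clear, and the nut and bolt have not moved. I hand the job in.

```bash
python3 -c "
from h import *
print(robot.close_job())"
```

```text
the job is handed in; nothing more can be done
None
```

The flap is folded flat over the card and pushed the full 20 mm to its stop, with its edge tucked under the lip; it stayed down after I lifted the hand clear, and the job is handed in.

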